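Rock the locating block out of the assembly jig

ROBOT

A 6-joint arm with a two-finger parallel gripper is mounted at the origin on a cart in front of the work surface, level with it; the furniture and walls round the work are solid. World frame = base frame: x ahead of the robot, y to its left, z up, the work surface at z = 0. Lengths are in mm, angles in rad, forces in N, time in s.
With the tool pointing down it reaches from about 350 to 875 mm from the base axis. Payload 4.2 kg.
Tool frame: the origin (TCP) lies midway between the tips of the shut fingers; the grasp point (between the pads) lies 19 mm behind it; y points along the fingers, x is the direction in which the jaws open and shut, and the axes are right-handed (so a half turn about y gives the same grasp; the last joint's range is limited). The gripper opens to 85 mm and grips with 20 to 120 N. Pads are 22 mm wide; open, the fingers measure 114 mm over their backs; the gripper's body (76 mm by 85 mm) begins 54 mm behind the grasp point. The pads swing forward as they close: fully open they stand 13 mm farther back than shut.
Start: joints at [-0.915, 0.385, 0.008, 0, -1.194, -0.259], TCP at [241.556, -576.411, 231.312] pointing down, gripper open.
Joint ranges: [-3.14, 3.14], [-1.21, 2.06], [-1.07, 1.41], [-3.16, 2.05], [-2.99, -0.16], [-3.1, 3.1]. Speed limits (rad/s): [2.79, 2.79, 3.14, 3.14, 3.14, 3.14].

INTERFACE

Orientations are given as a unit quaternion [x, y, z, w].
In Python, from bench import read_state, get_image, job_done gives the robot as it stands.
- The arm moves only by the tool play_rows, never from a script. Its argument "series" is a list of rows, each a list of 7 numbers: the shift along the tool's x, y, z in m, then the turn, a rotation vector about the tool's x, y, z in rad, then the finger opening in m, from 0 to 0.0854. In form: [[x, y, z, wx, wy, wz, claw], ...]. A call has 1 to 10 rows; each row shifts and turns the pose as measured when the row begins, along the tool's axes as they then stand; what a row does not reach is not made up. A row lasts 1/10 s, in which the tool goes at most 50 mm and 8.59 degrees, less where a joint would pass 70% of its speed; a pose out of reach is approached as far as the arm can. A call with a gripper value outside its range is refused whole. The fingers move at their own pace and stop on an object; the grip force is fixed at half the most. Time passes only in rows, so rows that do not move let the fingers close. It gives the time, the measured TCP pose, the force and the opening at its end, in the units of the state.
- read_state(): the state, without advancing time (a new reading comes with each control period).
- get_image(name): name is "scene" or "side" or "wrist"; returns a dict with "color" (400x640x3 uint8, red, green, blue), "intrinsics" (3x3 intrinsics, pixels), "origin" and "orientation" of the camera in the world. Camera axes: x right, y down, z forward; pixel columns grow to the right and rows downward; lengths in mm; the calibration is good to about 2 mm. A picture is of the moment at which its call begins. There is no depth.
- job_done(): hands the job in, once; it reports no verdict.
The state is a dict: "clock": time; "joints": joint angles; "joint_vel": joint speeds; "joint_efforts": joint torques, N m; "position": TCP position; "ee_rot": TCP orientation; "contact_force": force on the tool from outside, world axes, zero at the start; "wrist_torque": the same for the moment, N m; "gripper_width": finger opening in mm.
Only numpy, scipy, OpenCV 4.12 (cv2) and the standard library are available. Lean on these libraries where they do the work, as an engineer would, in place of code of your own. Each camera call takes 0.05 s, during which the arm holds its last target. There are 200 camera calls.

TASK

Take the tight locating block out of the assembly jig: swing the keeper fully aside, grip the block by its red tab and, still in its pocket, rock it until its blue-catch side comes up past the blue catch while its orange-catch side stays down, then rock it back past upright the other way, so that the orange-catch side comes up past its catch and stands higher than the blue-catch side. Then lift it straight up and finish while still holding it upright, right above its pocket and about 2 cm clear of the jig; do not let go. Leave the near glue bottle, the tub and the tin where they stand.

Things in the scene. Friction and masses are not known exactly. Their poses are not given: they have to be found in the camera images.
- jig: Assembly jig fixed to the table: aluminium base plate 112 (x) x 168 (y) x 10 mm with a grey-walled pocket in its middle. Origin: on the table under the pocket's centre. x runs across the pocket, away from the robot; y along it, towards the blue catch; z up. A blue spring catch reaches into the pocket through its +y end wall, an orange one through its -y end wall; catches and walls are up to 27 mm high.
- pocket (a point): Centre of the pocket's floor, 10 mm above the table. The pocket is 31.6 (x) x 73.6 (y) mm inside, its rim 16 mm above its floor.
- blue_nose (a point): Tip of the blue catch's nose, on its flat top, 11.3 mm above the pocket floor and 32 mm to +y of the pocket's centre. It hooks 4 mm over the block's flange, sloped underneath. Tilting that side of the block up 12 mm (0.16 rad about the bottom edge of the other side) pushes the nose out, with about 10 N at the edge; it springs back under the flange, which then rests on it and cannot go down.
- orange_nose (a point): The same point of the orange catch, 32 mm to -y of the pocket's centre; it works in the same way. Pulling the block straight up against both catches takes over 20 N.
- block: Locating block, brass with an upright red tab, about 0.15 kg, loose; at the start it sits on the pocket floor, axes as the jig's. Origin: centre of its underside. Flange 30 (x) x 72 (y) x 4 mm, body 28 x 61 mm to 18 mm up, tab 26 (x) x 24 (y) mm from 18 to 68 mm up. It rocks in its y-z plane, so the tab is best gripped across its 24 mm (along y).
- edge_blue (a point): Middle of the block's bottom edge at the blue catch: 36 mm along +y from the block's origin.
- edge_orange (a point): Middle of the block's bottom edge at the orange catch: 36 mm along -y from the block's origin.
- tab_top (a point): Centre of the top of the block's red tab, 68 mm above its underside.
- keeper (a joint): Angle of the keeper, a black bar 12 mm wide, 6 mm thick (29.5 to 35.5 mm above the table), on an upright pivot. Near 0 (within 0.12) the bar points to the jig's -x, over the block's shoulder on the blue side, and blocks it. It grows clockwise seen from above, out towards the jig's +y (1.57: bar along +y; stop at 1.75). It stays where left (0.04 N m friction).
- keeper_hinge (a point): Point on the keeper's pivot axis, 29.5 mm above the table, at (38, 22) mm in the jig's x, y.
- keeper_pin (a point): On the axis of the yellow upright pin on the keeper's free end, 80 mm from the pivot; the pin is 10 mm thick and stands from 35.5 to 71.5 mm above the table; this point is 55.5 mm above the table.
- glue_bottle: White glue bottle with a red spout cap, standing, 45 mm across, 134 mm tall, beside the jig on the right (not the one at the far edge of the table); a bystander. Origin: centre of its underside.
- film_tub: Small black tub with a grey lid, 34 mm across, 37 mm tall; a bystander. Origin: centre of its underside.
- blue_tin: Small blue slip-lid tin, 46 x 62 x 32 mm; a bystander. Origin: centre of its underside.
Things that resemble listed ones, but are neither listed nor needed, are in the scene too. Several things have the shape of the jig; the one meant has the colours described above.

How it is judged (in metres and radians):
On the way, in this order (a step that is already met when the one before it is completed fails the run):
1. the keeper is swung aside (more than 1.2 rad) (value of joint keeper above 1.2 rad), for 0.1 s.
2. the block is rocked so that its blue-catch edge is up past the blue catch (10.5 mm or more above the pocket floor) while its orange-catch edge is still down (less than 6 mm) (z of edge_blue in the frame of jig above 0.0205 m and z of edge_orange in the frame of jig below 0.016 m), for 0.1 s.
3. still in its pocket, the block is rocked back past upright (the tab's top leans 2.5 mm or more to the blue side) with the orange-catch edge up past its catch as well (z of edge_orange in the frame of jig above 0.0215 m and z of edge_blue in the frame of jig between 0.0175 and 0.028 m and y of tab_top in the frame of jig above 0.0025 m), for 0.1 s.
At the end, for the whole second after the job is handed in: The block is held still in the fingers, touching nothing of the jig, upright within 0.15 rad, its underside at least 5 mm above the pocket's rim (both ends) and at most 49 mm above it, its centre within 25 mm of the pocket's centre seen from above; the keeper is still aside (height (world z) of each of edge_blue, edge_orange above 0.031 m and height (world z) of block below 0.075 m and horizontal distance between block and jig below 0.025 m and angle between block's own z axis and vertical below 0.15 rad and contact force between block and the fingers above 1 N and contact force between block and jig below 0.1 N and linear speed of block below 0.02 m/s and value of joint keeper above 1 rad); the arm keeps its last pose, push and grip.
It fails at once if a bystander is shifted by more than 25 mm or tipped (distance of any of glue_bottle, film_tub, blue_tin from where it was at the start of the episode above 0.025 m or angle between any of glue_bottle, film_tub, blue_tin's own z axis and vertical above 0.5 rad).
It also fails if it takes over 48 s, if anything falls off the work surface, if the arm or the gripper's body presses on something with over 40 N, if the wrist force passes 120 N, or if a joint passes its speed limit or range.

## Working session

There is one attempt and no reset: what is moved stays moved. The work goes in short steps, Python scripts to look and compute and a tool call to move; the robot and the scene stay as the last step left them, time stands still between calls to the robot, and variables do not carry over. Pictures are saved under pics/ and viewed, about 8 in all and at most 12, crops included, and the job is handed in when it is done.

Besides the shell and the picture viewer there is one more tool, called after "Request:" by a JSON object that holds its "method" and its "body". play_rows: Moves the arm, as the interface text tells. Its arguments: {"type":"object","properties":{"series":{"type":"array","items":{"type":"array","items":{"type":"number"}}}},"required":["series"]}

```bash
mkdir -p pics; ls; cat > h.py <<'E'
import numpy as np, cv2, json
from scipy.spatial.transform import Rotation as R
from bench import read_state, get_image
def snap(n,f):
    d=get_image(n); cv2.imwrite(f'pics/{f}.png',d['color'][:,:,::-1])
    json.dump({k:np.asarray(d[k]).tolist() for k in('intrinsics','origin','orientation')},open(f'pics/{f}.json','w'))
    return d
def cam(f):
    d=json.load(open(f'pics/{f}.json')); o=np.array(d['orientation'])
    M=R.from_quat(o).as_matrix() if o.size==4 else o.reshape(3,3)
    return np.array(d['intrinsics']),np.array(d['origin']),M
def ray(f,uv):
    K,o,M=cam(f); return o,M@(np.linalg.inv(K)@[uv[0],uv[1],1.])
def atz(f,uv,z):
    o,v=ray(f,uv); return o+v*(z-o[2])/v[2]
def tri(l):
    A=np.zeros((3,3));b=np.zeros(3)
    for f,uv in l:
        o,v=ray(f,uv); v=v/np.linalg.norm(v);P=np.eye(3)-np.outer(v,v);A+=P;b+=P@o
    p=np.linalg.solve(A,b); 
    return p,[np.round(np.array(proj(f,p))-uv,1) for f,uv in l]
def proj(f,p):
    K,o,M=cam(f); q=K@(M.T@(np.asarray(p)-o)); return q[:2]/q[2]
E
python3 - <<'E'
from h import *
print(read_state())
for n in('scene','side','wrist'):
    d=snap(n,n+'0'); print(n,np.round(d['origin']),np.round(cam(n+'0')[2],2).tolist(),d['intrinsics'][0][0])
E
```

```text
pics
{'clock': 0.0, 'joints': array([-9.15408517e-01,  3.85591450e-01,  6.62247717e-03, -4.97627625e-04,
       -1.19400336e+00, -2.58592218e-01]), 'joint_vel': array([ 0.00107275,  0.00050956, -0.00057353, -0.00050608,  0.00163869,
        0.0011783 ]), 'joint_efforts': array([ 7.58769274e-04, -3.92280400e+01,  1.88402957e+01,  4.18611065e+00,
       -4.61568357e-03, -5.05251990e-05]), 'position': array([ 241.32717133, -575.89559607,  230.19941635]), 'ee_rot': array([ 0.39102074,  0.58910782, -0.58830198, -0.39237169]), 'contact_force': array([ 0.35566895,  0.54860373, -0.11819828]), 'wrist_torque': array([-0.03082607, -0.01772143,  0.03868431]), 'gripper_width': 85.46034415285511}
scene [ -60. -945. 1051.] [[0.84, -0.35, 0.41], [-0.54, -0.56, 0.63], [0.01, -0.75, -0.66]] 445.3964250735139
side [  229. -1015.   489.] [[0.95, -0.1, 0.29], [-0.31, -0.36, 0.88], [0.02, -0.93, -0.37]] 412.542258995239
wrist [ 178. -603.  372.] [[-0.39, 0.89, 0.25], [0.92, 0.37, 0.11], [0.0, 0.27, -0.96]] 301.14986176693856
```

View pics/scene0.png

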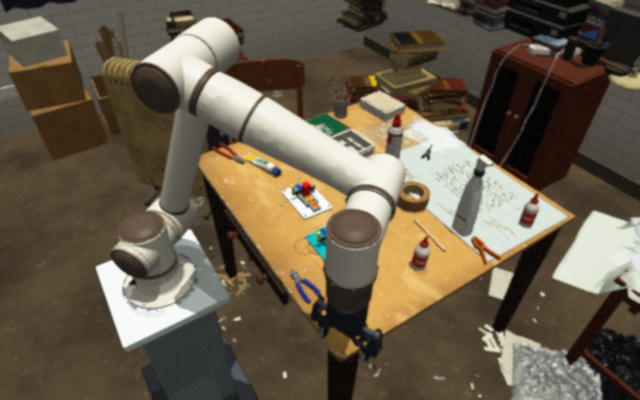

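View pics/side0.png

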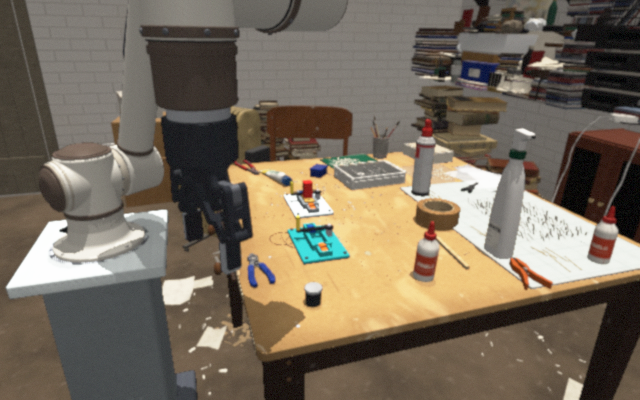

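Candidate jigs: the white or aluminium plate with the red tab at side (307,203) / scene (306,198), and the teal plate at side (318,243) with no red tab. The aluminium one fits the description. I'll confirm it in an enlarged crop.

```bash
python3 - <<'E'
from h import *
a=cv2.imread('pics/side0.png')[165:270,265:365]; b=cv2.imread('pics/scene0.png')[165:265,270:370]
a=cv2.resize(a,(400,420),interpolation=cv2.INTER_CUBIC)
b=cv2.resize(b,(400,400),interpolation=cv2.INTER_CUBIC); b=cv2.copyMakeBorder(b,0,20,0,0,0)
cv2.imwrite('pics/c1.png',np.hstack([a,b]))
print(tri([('side0',(308,188)),('scene0',(306,185))]))
print(atz('side0',(307,203),10),atz('scene0',(306,200),10))
E
```

```text
(array([558.96805246,  98.58581696,  47.36118476]), [array([ 0.6, -0.3]), array([-0.5,  0.4])])
[546.08051785  70.82803591  10.        ] [541.26711099  67.44955653  10.        ]
```

View pics/c1.png

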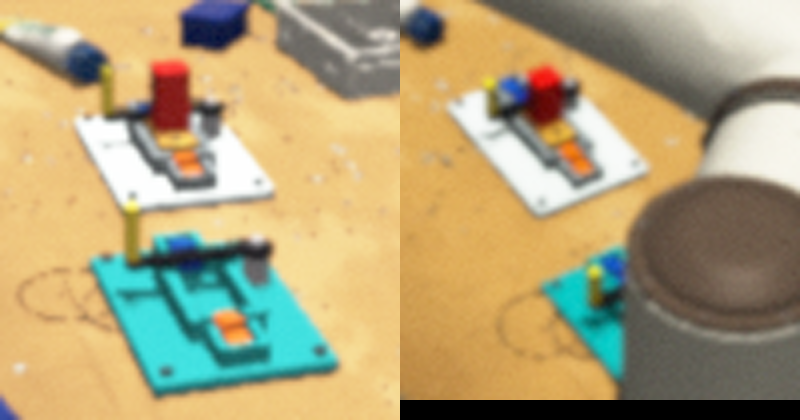

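The aluminium jig (left crop, upper) carries the brass block and red tab. The keeper runs over it, with its pin at left (107,90) and pivot at right (212,115). The teal one is empty, so it's the decoy. Next I'll work out the jig pose from the plate corners.

```bash
python3 - <<'E'
from h import *
S=lambda u,v:(265+u/4,165+v/4); C=lambda u,v:(270+u/4,165+v/4)
cs=[((78,118),(48,104)),((127,210),(142,214)),((273,192),(248,168))]
P=[]
for s,c in cs:
    a,b=atz('side0',S(*s),10),atz('scene0',C(*c),10); P.append((a+b)/2); print(a.round(),b.round())
P=np.array(P); print((P[0]+P[2])/2, 'y dir',np.degrees(np.arctan2(*(P[0]-P[1])[:2][::-1])),np.linalg.norm(P[0]-P[1]),np.linalg.norm(P[2]-P[1]),np.degrees(np.arctan2(*(P[2]-P[1])[:2][::-1])))
print('pin top',tri([('side0',S(107,66)),('scene0',C(90,82))]))
print('tab top',tri([('side0',S(170,66)),('scene0',C(145,78))]))
print('hinge',tri([('side0',S(212,104)),('scene0',C(170,84))]))
for n,p in [('tube',(283,178)),('bluebox',(318,171)),('tub',(313,287)),('teal',(318,243)),('bottle',(426,275)),('bottle2',(422,190)),('pliers',(260,270))]: print(n,atz('side0',p,10).round())
print(R.from_quat(read_state()['ee_rot']).as_matrix().round(3))
E
```

```text
[497. 155.  10.] [494. 156.  10.]
[491. -20.  10.] [491. -12.  10.]
[597. -19.  10.] [598. -12.  10.]
[546.6613315   70.00499137  10.        ] y dir 88.37621258062829 171.16668563646886 107.05439823228186 0.230739035009412
pin top (array([505.69140661,  95.65098823,  72.86671027]), [array([-0.2,  0.1]), array([ 0.1, -0.1])])
tab top (array([546.0662319 ,  70.1750605 ,  77.68395643]), [array([-0.3,  0.2]), array([ 0.3, -0.2])])
hinge (array([587.44504884,  96.58148722,  33.91380687]), [array([-0.2,  0.1]), array([ 0.2, -0.1])])
tube [528. 307.  10.]
bluebox [668. 348.  10.]
tub [ 437. -348.   10.]
teal [ 502. -175.   10.]
bottle [ 680. -374.   10.]
bottle2 [937.  74.  10.]
pliers [ 347. -255.   10.]
[[-0.386 -0.001 -0.922]
 [ 0.922  0.002 -0.386]
 [ 0.002 -1.     0.   ]]
```

Request:
{"method": "play_rows", "body": {"series": [[0.035,0,-0.034,0,0,0,0.085],[0.035,0,-0.034,0,0,0,0.085],[0.035,0,-0.034,0,0,0,0.085],[0.035,0,-0.034,0,0,0,0.085],[0.035,0,-0.034,0,0,0,0.085],[0.035,0,-0.034,0,0,0,0.085],[0.035,0,-0.034,0,0,0,0.085],[0.035,0,-0.034,0,0,0,0.085],[0.035,0,-0.034,0,0,0,0.085],[0.035,0,-0.034,0,0,0,0.085]]}}

```text
clock: 1.15
position: [422.2, -113.9, 227.2]
ee_rot: [0.393, 0.587, -0.586, -0.397]
contact_force: [0.5, -1.1, 0.2]
gripper_width: 85.2
```

```bash
cat >> h.py <<'E'
def goto(p,Rw,v=0.05,w=0.14):
    "rows to reach TCP p(mm), orientation Rw from the measured pose"
    s=read_state(); p0=np.array(s['position']); R0=R.from_quat(s['ee_rot'])
    d=(R0.inv()*Rw).as_rotvec(); L=np.linalg.norm(np.array(p)-p0)/1000
    n=int(max(np.ceil(L/v),np.ceil(np.linalg.norm(d)/w),1))
    for k in range(n):
        Rk=R0*R.from_rotvec(d*k/n); print(np.round(np.r_[Rk.inv().apply((np.array(p)-p0)/n/1000),d/n],4).tolist())
def down(yaw):  # tool x at yaw(deg), tool y down
    y=np.radians(yaw); x=np.array([np.cos(y),np.sin(y),0]); yy=np.array([0,0,-1.]); return R.from_matrix(np.c_[x,yy,np.cross(x,yy)])
def st():
    s=read_state(); print(round(s['clock'],2),np.round(s['position'],1),R.from_quat(s['ee_rot']).as_matrix().round(3).tolist(),np.round(s['contact_force'],1),round(s['gripper_width'],1),np.round(s['joints'],2))
E
python3 -c "
from h import *
st(); goto([506,60,200],down(89.5))"
```

```text
1.15 [ 422.2 -113.9  227.2] [[-0.375, -0.003, -0.927], [0.927, 0.005, -0.375], [0.006, -1.0, 0.001]] [ 0.5 -1.1  0.2] 85.2 [ 0.11  0.07 -0.42 -0.01 -1.08 -1.29]
[0.0324, 0.007, -0.0357, -0.0006, 0.0983, 0.0014]
[0.0358, 0.0069, -0.0324, -0.0006, 0.0983, 0.0014]
[0.0388, 0.0069, -0.0287, -0.0006, 0.0983, 0.0014]
[0.0414, 0.0069, -0.0247, -0.0006, 0.0983, 0.0014]
```

Request:
{"method": "play_rows", "body": {"series": [[0.032,0.007,-0.036,0,0.098,0.001,0.085],[0.036,0.007,-0.032,0,0.098,0.001,0.085],[0.039,0.007,-0.029,0,0.098,0.001,0.085],[0.041,0.007,-0.025,0,0.098,0.001,0.085],[0,0,0,0,0,0,0.085]]}}

```text
clock: 1.65
position: [509.1, 69.5, 199.7]
ee_rot: [-0.504, -0.497, 0.495, 0.504]
contact_force: [-0.2, 0.5, 0.1]
gripper_width: 84.7
```

```bash
python3 -c "
from h import *
st(); snap('wrist','w1');snap('side','s1')
a=cv2.imread('pics/w1.png'); cv2.imwrite('pics/w1v.png',cv2.resize(a,(800,500),interpolation=cv2.INTER_CUBIC))
for n,p in [('pin',[506,96,71.5]),('tab',[546,70,78]),('hinge',[587,96,35.5])]: print(n,proj('w1',p)*1.25)"
```

```text
1.65 [509.1  69.5 199.7] [[0.016, 0.001, -1.0], [1.0, 0.002, 0.016], [0.002, -1.0, -0.001]] [-0.2  0.5  0.1] 84.7 [ 0.45  0.22 -0.31 -0.   -1.04 -2.04]
pin [434.52158286 224.6625865 ]
tab [400.09507468 279.12959019]
hinge [429.79113088 303.88265081]
```

View pics/w1v.png

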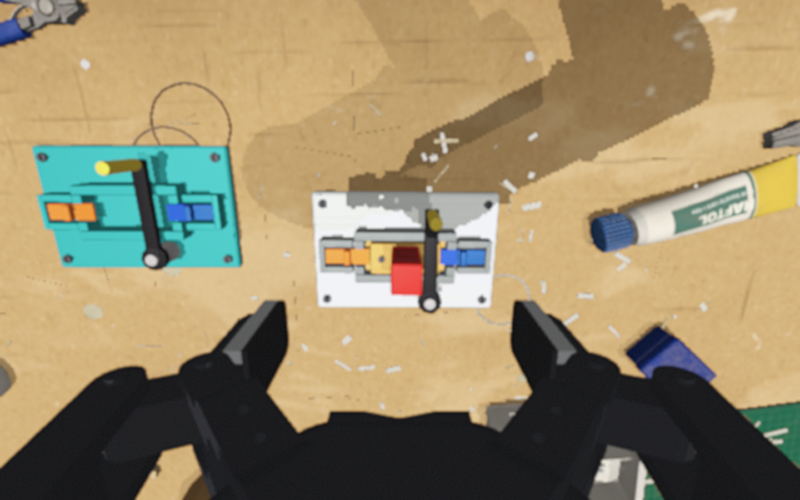

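```bash
python3 -c "
from h import *
a=cv2.imread('pics/w1.png')[145:255,245:405]; cv2.imwrite('pics/c2.png',cv2.resize(a,(800,550),interpolation=cv2.INTER_CUBIC))
print(cam('w1')[1])
for n,p in [('pintop',[506,96,71.5]),('pinbot',[506,96,35.5]),('tab',[546,70,78]),('tabbot',[546,70,28]),('hinge',[587,96,35.5])]: print(n,(proj('w1',p)-[245,145])*5)"
```

```text
[440.49369167  70.1613747  341.45193215]
pintop [513.08633145 173.650346  ]
pinbot [496.90387599 132.91451689]
tab [375.38029871 391.51836077]
tabbot [374.19062503 306.34126597]
hinge [494.16452353 490.53060325]
```

View pics/c2.png

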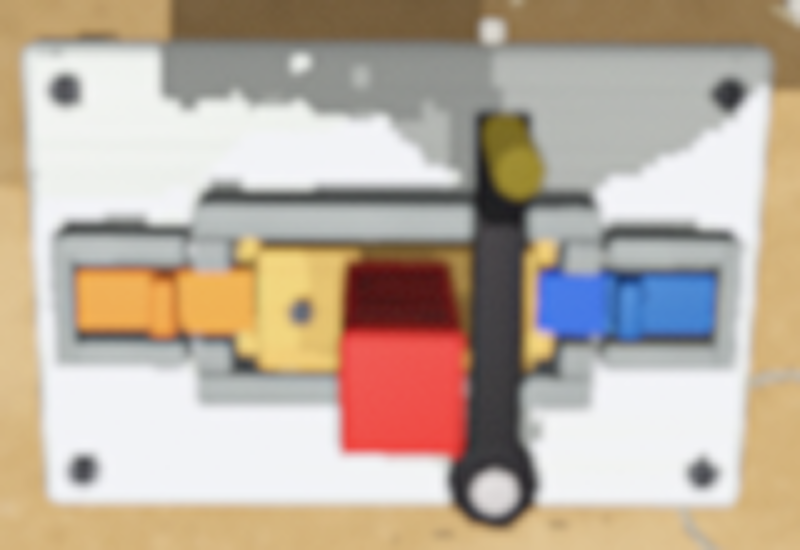

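```bash
python3 -c "
from h import *
q=lambda u,v:(245+u/5,145+v/5)
P=np.array([atz('w1',q(*c),10) for c in [(22,45),(770,48),(739,502),(48,503)]]);print(P.round(1),P.mean(0))
print('pin',atz('w1',q(518,174),71.5),'hinge',atz('w1',q(494,489),37))
T=[atz('w1',q(*c),78) for c in [(341,332),(462,332),(464,452),(342,453)]];print('tab',np.round(T,1),np.mean(T,0))
for n,c,z in [('orange tip',(253,300),21.3),('blue tip',(539,300),21.3),('wall+y',(600,290),26)]: print(n,atz('w1',q(*c),z))
S=lambda u,v:(265+u/4,165+v/4); C=lambda u,v:(270+u/4,165+v/4)
print('tri tab',tri([('side0',S(170,66)),('scene0',C(145,78)),('w1',q(402,392))]))
print('tri pin',tri([('side0',S(107,66)),('scene0',C(90,82)),('w1',q(518,174))]))
"
```

```text
[[490.   -6.9  10. ]
 [493.3 158.4  10. ]
 [603.2 157.2  10. ]
 [600.7  -9.3  10. ]] [546.7921606   74.86184826  10.        ]
pin [506.08070892  96.90648462  71.5       ] hinge [585.91172414  95.83439064  37.        ]
tab [[534.1  63.8  78. ]
 [534.4  86.2  78. ]
 [558.6  86.6  78. ]
 [558.4  63.5  78. ]] [546.37117741  75.03593347  78.        ]
orange tip [546.32133795  42.90308898  21.3       ]
blue tip [547.35576602 106.91073464  21.3       ]
wall+y [543.68540452 119.76954134  26.        ]
tri tab (array([547.61985067,  74.46623686,  75.14595022]), [array([-0.2,  0.5]), array([ 0. , -0.5]), array([-0.6,  0.3])])
tri pin (array([505.9947972 ,  96.6763479 ,  72.28093725]), [array([-0.2,  0.2]), array([ 0.1, -0.2]), array([-0.2,  0.1])])
```

The wrist crop shows the pin top at (518,174), tab top centre at (402,392), hinge at (494,489) and the catches on either side. The jig is at about (546.6, 75) with its y axis at 89°. Next: down over the pin, grip it, and swing it.

Request:
{"method": "play_rows", "body": {"series": [[0.028,0.03,0.003,0,0,0,0.06],[0,0.045,0,0,0,0,0.06],[0,0.045,0,0,0,0,0.06],[0,0.02,0,0,0,0,0.06],[0,0,0,0,0,0,0.06]]}}

```text
clock: 2.25
position: [505.5, 91.2, 60.1]
ee_rot: [0.506, 0.497, -0.492, -0.504]
contact_force: [-0.6, 0.5, 0.2]
gripper_width: 59.9
```

```bash
python3 -c "
from h import *
st(); goto([506,97,43],down(89))"
```

```text
2.25 [505.5  91.2  60.1] [[0.021, 0.007, -1.0], [1.0, 0.004, 0.021], [0.004, -1.0, -0.007]] [-0.6  0.5  0.2] 59.9 [ 0.49  0.39 -0.49 -0.   -0.68 -2.09]
[0.0057, 0.0171, -0.0003, 0.0071, -0.0037, 0.0041]
```

Request:
{"method": "play_rows", "body": {"series": [[0.006,0.017,0,0.007,-0.003,0.004,0.06],[0,0,0,0,0,0,0.0],[0,0,0,0,0,0,0.0],[0,0,0,0,0,0,0.0],[0,0,0,0,0,0,0.0],[0,0,0,0,0,0,0.0]]}}

```text
clock: 2.85
position: [508.0, 95.0, 49.0]
ee_rot: [0.507, 0.498, -0.491, -0.504]
contact_force: [2.4, 1.0, -11.1]
gripper_width: 7.4
```

Request:
{"method": "play_rows", "body": {"series": [[0,0,0,0,0,0,0.0],[0,0,0,0,0,0,0.0]]}}

```text
clock: 3.05
position: [508.0, 95.0, 48.8]
ee_rot: [0.507, 0.498, -0.491, -0.504]
contact_force: [0.8, 1.8, -4.9]
gripper_width: 7.7
```

```bash
python3 -c "
from h import *
st(); s=read_state(); print(s['wrist_torque'])
snap('side','s2'); snap('wrist','w2')
a=cv2.imread('pics/s2.png')[150:230,250:360]; b=cv2.imread('pics/w2.png')
cv2.imwrite('pics/c3.png',np.hstack([cv2.resize(a,(440,320),interpolation=cv2.INTER_CUBIC),cv2.resize(b[150:350,150:450],(360,320))]))"
```

```text
3.05 [508.   95.   48.8] [[0.022, 0.009, -1.0], [1.0, 0.004, 0.022], [0.005, -1.0, -0.009]] [ 0.8  1.8 -4.9] 7.7 [ 0.5   0.41 -0.49  0.   -0.66 -2.09]
[ 0.00584956 -0.25921548  0.04107384]
```

View pics/c3.png

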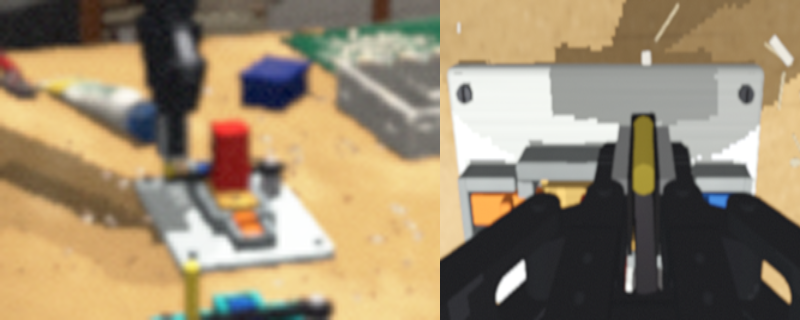

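The pin sits between the pads, so I'll swing it along its arc.

Request:
{"method": "play_rows", "body": {"series": [[0.016,0,-0.0015,0,0,0,0.0],[0.0155,0,-0.0045,0,0,0,0.0],[0.014,0,-0.0075,0,0,0,0.0],[0.0125,0,-0.01,0,0,0,0.0],[0.01,0,-0.0125,0,0,0,0.0]]}}

```text
clock: 3.65
position: [539.2, 162.3, 48.7]
ee_rot: [-0.505, -0.491, 0.496, 0.508]
contact_force: [1.7, -6.0, -3.7]
gripper_width: 7.7
```

```bash
python3 -c "
from h import *
st(); p=read_state()['position']; print(np.arctan2(p[1]-96.2,585.3-p[0]),np.hypot(p[1]-96.2,585.3-p[0]))"
```

```text
3.65 [539.2 162.3  48.7] [[0.026, -0.008, -1.0], [1.0, -0.003, 0.026], [-0.003, -1.0, 0.008]] [ 1.7 -6.  -3.7] 7.7 [ 0.58  0.48 -0.36 -0.   -0.74 -2.17]
0.9623569770447998 80.61095613792763
```

Request:
{"method": "play_rows", "body": {"series": [[0.0065,0,-0.011,0,0,0,0.0],[0.005,0,-0.012,0,0,0,0.0],[0.003,0,-0.013,0,0,0,0.0],[0.001,0,-0.013,0,0,0,0.0],[0.0,0,-0.002,0,0,0,0.0]]}}

```text
clock: 4.15
position: [592.0, 174.3, 48.5]
ee_rot: [-0.505, -0.485, 0.504, 0.505]
contact_force: [0.7, -4.9, 0.3]
gripper_width: 7.4
```

```bash
python3 -c "
from h import *
st(); p=read_state()['position']; print(np.arctan2(p[1]-96.2,585.3-p[0]),np.hypot(p[1]-96.2,585.3-p[0]))"
```

```text
4.15 [592.  174.3  48.5] [[0.021, -0.019, -1.0], [1.0, -0.018, 0.022], [-0.019, -1.0, 0.019]] [ 0.7 -4.9  0.3] 7.4 [ 0.55  0.56 -0.21  0.01 -0.83 -2.15]
1.6560638141203827 78.41198592524078
```

Request:
{"method": "play_rows", "body": {"series": [[0,0,0,0,0,0,0.06],[0,0,0,0,0,0,0.06],[0,-0.01,0,0,0,0,0.06],[0,-0.04,0,0,0,0,0.06],[0,-0.04,0,0,0,0,0.06],[0,0,0,0,0,0,0.06]]}}

```text
clock: 4.75
position: [598.1, 181.6, 145.3]
ee_rot: [0.505, 0.49, -0.502, -0.502]
contact_force: [0.7, 0.1, -0.7]
gripper_width: 60.4
```

```bash
python3 -c "
from h import *
st(); goto([546.5,75,110],down(89))"
```

```text
4.75 [598.1 181.6 145.3] [[0.016, -0.009, -1.0], [1.0, -0.015, 0.016], [-0.015, -1.0, 0.009]] [ 0.7  0.1 -0.7] 60.4 [ 0.56  0.46 -0.1   0.01 -1.02 -2.15]
[-0.0356, 0.0124, 0.0165, -0.003, 0.0006, -0.0051]
[-0.0357, 0.0122, 0.0165, -0.003, 0.0006, -0.0051]
[-0.0358, 0.012, 0.0166, -0.003, 0.0006, -0.0051]
```

Request:
{"method": "play_rows", "body": {"series": [[-0.0356,0.012,0.0165,-0.003,0,-0.005,0.06],[-0.0356,0.012,0.0165,-0.003,0,-0.005,0.06],[-0.0356,0.01,0.0165,-0.003,0,-0.005,0.06],[0,0,0,0,0,0,0.06],[0,0,0,0,0,0,0.06]]}}

```text
clock: 5.25
position: [548.8, 77.6, 117.8]
ee_rot: [0.504, 0.504, -0.492, -0.5]
contact_force: [0.3, 0.5, -0.3]
gripper_width: 60.2
```

```bash
python3 -c "
from h import *
st(); goto([546.5,75,60],down(89)); snap('wrist','w3')
a=cv2.imread('pics/w3.png'); cv2.imwrite('pics/w3v.png',a)
print(proj('w3',[546.5,75,78]))"
```

```text
5.25 [548.8  77.6 117.8] [[0.009, 0.016, -1.0], [1.0, 0.008, 0.009], [0.008, -1.0, -0.016]] [ 0.3  0.5 -0.3] 60.2 [ 0.43  0.37 -0.33 -0.   -0.85 -2.01]
[-0.0015, 0.0289, 0.0016, 0.0079, 0.0041, 0.0042]
[-0.0014, 0.0289, 0.0014, 0.0079, 0.0041, 0.0042]
[314.72558241 213.14531379]
```

View pics/w3v.png

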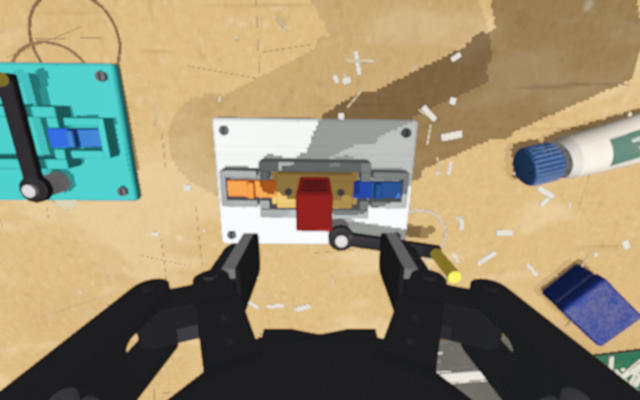

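The keeper is fully aside (bar from (341,238) to the pin at (452,270)). The tab top at (314,212) matches the projection (315,213). Now I descend.

Request:
{"method": "play_rows", "body": {"series": [[-0.0015,0.029,0.0015,0.008,0.004,0.004,0.06],[-0.0015,0.029,0.0015,0.008,0.004,0.004,0.06],[0,0.015,0,0,0,0,0.06],[0,0,0,0,0,0,0.06]]}}

```text
clock: 5.7
position: [552.0, 81.0, 46.0]
ee_rot: [0.504, 0.5, -0.494, -0.502]
contact_force: [-0.2, 0.2, 0.3]
gripper_width: 59.8
```

```bash
python3 -c "
from h import *
st(); goto([546.5,75,37],down(89))"
```

```text
5.7 [552.  81.  46.] [[0.012, 0.009, -1.0], [1.0, 0.004, 0.012], [0.004, -1.0, -0.009]] [-0.2  0.2  0.3] 59.8 [ 0.44  0.47 -0.39  0.   -0.7  -2.02]
[-0.0061, 0.0089, 0.0056, 0.0093, 0.0056, 0.0043]
```

Request:
{"method": "play_rows", "body": {"series": [[-0.006,0.009,0.0055,0.009,0.005,0.004,0.06],[0,0,0,0,0,0,0.06],[0,0,0,0,0,0,0.06]]}}

```text
clock: 6.0
position: [548.6, 77.1, 38.1]
ee_rot: [0.504, 0.498, -0.495, -0.503]
contact_force: [-0.3, -0.5, -0.1]
gripper_width: 59.9
```

```bash
python3 -c "
from h import *
st(); goto([546.5,75,37],down(89))"
```

```text
6.0 [548.6  77.1  38.1] [[0.014, 0.004, -1.0], [1.0, 0.001, 0.014], [0.001, -1.0, -0.004]] [-0.3 -0.5 -0.1] 59.9 [ 0.43  0.48 -0.4   0.   -0.68 -2.02]
[-0.0021, 0.0011, 0.0021, 0.0037, 0.0032, 0.0013]
```

Request:
{"method": "play_rows", "body": {"series": [[-0.002,0.001,0.002,0.004,0.003,0.001,0.04],[0,0,0,0,0,0,0.0],[0,0,0,0,0,0,0.0],[0,0,0,0,0,0,0.0],[0,0,0,0,0,0,0.0],[0,0,0,0,0,0,0.0]]}}

```text
clock: 6.6
position: [547.0, 75.0, 38.8]
ee_rot: [0.505, 0.496, -0.495, -0.504]
contact_force: [0.6, 0.0, -1.4]
gripper_width: 22.8
```

```bash
cat >> h.py <<'E'
J=np.array([546.6,75.,0]); RJ=R.from_euler('z',-1,degrees=True)
def blk(yo,zo,th):
    "block pose in world: origin (jig y, z mm), rotation th about jig x (+ = blue side up)"
    return J+RJ.apply([0,yo,zo]), RJ*R.from_rotvec([th,0,0])
def save():  # TCP in block frame at grasp, block on pocket floor
    s=read_state(); p,r=blk(0,10,0)
    json.dump([r.inv().apply(s['position']-p).tolist(),(r.inv()*R.from_quat(s['ee_rot'])).as_quat().tolist()],open('grasp.json','w'))
def est():
    s=read_state(); t,q=json.load(open('grasp.json')); r=R.from_quat(s['ee_rot'])*R.from_quat(q).inv(); p=s['position']-r.apply(t)
    f=lambda b:RJ.inv().apply(p+r.apply(b)-J).round(1).tolist()
    print('org',f([0,0,0]),'blue',f([0,36,0]),'orange',f([0,-36,0]),'tab',f([0,0,68]),'rv',(RJ.inv()*r).as_rotvec().round(3))
def togo(yo,zo,th,**k):
    t,q=json.load(open('grasp.json')); p,r=blk(yo,zo,th); goto(p+r.apply(t),r*R.from_quat(q),**k)
E
python3 -c "
from h import *
st(); save(); est()"
```

```text
6.6 [547.   75.   38.8] [[0.018, 0.002, -1.0], [1.0, 0.001, 0.018], [0.002, -1.0, -0.002]] [ 0.6  0.  -1.4] 22.8 [ 0.43  0.48 -0.4  -0.   -0.69 -2.02]
org [0.0, 0.0, 10.0] blue [-0.0, 36.0, 10.0] orange [0.0, -36.0, 10.0] tab [0.0, -0.0, 78.0] rv [0. 0. 0.]
```

```bash
python3 -c "
from h import *
for t in (.1,.2): print(t); togo(-36+36*np.cos(t),10+36*np.sin(t),t,v=.02,w=.05)"
```

```text
0.1
[-0.001, -0.0012, -0.0, 0.0, 0.0001, -0.0333]
[-0.001, -0.0012, -0.0, 0.0, 0.0001, -0.0333]
[-0.0009, -0.0012, -0.0, 0.0, 0.0001, -0.0333]
0.2
[-0.0016, -0.0016, -0.0, 0.0, 0.0001, -0.05]
[-0.0015, -0.0017, -0.0, 0.0, 0.0001, -0.05]
[-0.0014, -0.0018, -0.0, 0.0, 0.0001, -0.05]
[-0.0013, -0.0019, -0.0, 0.0, 0.0001, -0.05]
```

Request:
{"method": "play_rows", "body": {"series": [[-0.001,-0.0012,0,0,0,-0.033,0.0],[-0.001,-0.0012,0,0,0,-0.033,0.0],[-0.0009,-0.0012,0,0,0,-0.033,0.0]]}}

```text
clock: 6.9
position: [547.0, 71.9, 41.8]
ee_rot: [-0.478, -0.522, 0.47, 0.527]
contact_force: [1.1, -2.7, -2.2]
gripper_width: 23.1
```

```bash
python3 -c "
from h import *
st(); est(); t=.2; togo(-36+36*np.cos(t),10+36*np.sin(t),t,v=.02,w=.06)"
```

```text
6.9 [547.   71.9  41.8] [[0.013, 0.003, -1.0], [0.995, 0.1, 0.013], [0.1, -0.995, -0.001]] [ 1.1 -2.7 -2.2] 23.1 [ 0.37  0.47 -0.36 -0.14 -0.71 -1.85]
org [0.0, -0.2, 13.2] blue [-0.1, 35.6, 16.7] orange [0.2, -36.0, 9.6] tab [0.1, -6.9, 80.9] rv [0.099 0.001 0.005]
[-0.0015, -0.0019, 0.0, -0.0006, 0.0025, -0.0506]
[-0.0014, -0.002, 0.0, -0.0006, 0.0025, -0.0506]
```

Working as planned. I'll go on to 0.2.

Request:
{"method": "play_rows", "body": {"series": [[-0.0015,-0.002,0,0,0.002,-0.05,0.0],[-0.0014,-0.002,0,0,0.002,-0.05,0.0],[0,0,0,0,0,0,0.0]]}}

```text
clock: 7.2
position: [547.5, 68.2, 45.6]
ee_rot: [-0.452, -0.545, 0.441, 0.552]
contact_force: [-1.4, 2.8, -0.6]
gripper_width: 23.6
```

```bash
python3 -c "
from h import *
st(); est(); t=.2; togo(-36+36*np.cos(t),10+36*np.sin(t),t,v=.02,w=.06)"
```

```text
7.2 [547.5  68.2  45.6] [[0.018, 0.005, -1.0], [0.979, 0.203, 0.019], [0.203, -0.979, -0.001]] [-1.4  2.8 -0.6] 23.6 [ 0.3   0.47 -0.31 -0.29 -0.75 -1.68]
org [0.6, -1.0, 17.4] blue [0.6, 34.3, 24.7] orange [0.6, -36.2, 10.2] tab [0.7, -14.7, 84.0] rv [ 0.203  0.    -0.   ]
[0.0003, 0.0003, 0.0006, -0.0003, -0.0003, 0.0032]
```

```bash
python3 -c "
from h import *
snap('side','s4'); snap('wrist','w4')
a=cv2.imread('pics/s4.png')[160:220,270:350]; b=cv2.imread('pics/w4.png')
cv2.imwrite('pics/c4.png',np.hstack([cv2.resize(a,(400,300),interpolation=cv2.INTER_CUBIC),cv2.resize(b[120:300,200:440],(400,300),interpolation=cv2.INTER_CUBIC)]))"
```

```text
(no output)
```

View pics/c4.png

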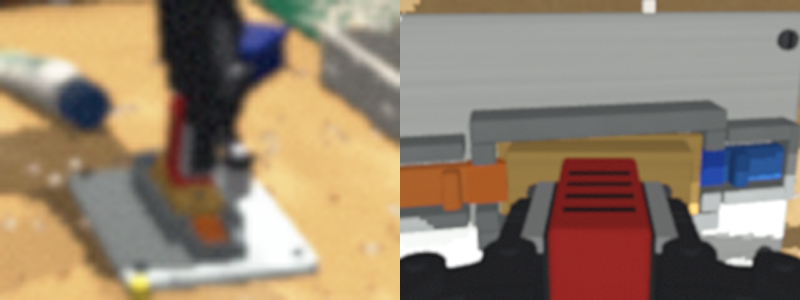

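The blue flange end seems to be above the blue nose in the right half (697,205), but I want more certainty. I'll overlay the predicted block edges (pitch as the arm says).

```bash
cat >> h.py <<'E'
def overlay(f,out,x0,x1,y0,y1,s):
    st_=read_state(); t,q=json.load(open('grasp.json')); r=R.from_quat(st_['ee_rot'])*R.from_quat(q).inv(); p=st_['position']-r.apply(t)
    im=cv2.resize(cv2.imread(f'pics/{f}.png')[y0:y1,x0:x1],None,fx=s,fy=s,interpolation=cv2.INTER_CUBIC)
    def rect(hx,hy,z,tr,c): 
        P=[tr([a*hx,b*hy,z]) for a,b in((-1,-1),(1,-1),(1,1),(-1,1))]
        cv2.polylines(im,[np.int32([(proj(f,w)-[x0,y0]+.5)*s for w in P])],True,c,1,cv2.LINE_AA)
    B=lambda b:p+r.apply(b); G=lambda b:J+RJ.apply(b)
    rect(15,36,4,B,(0,255,0)); rect(14,30.5,18,B,(255,255,0)); rect(13,12,68,B,(255,0,255)); rect(15.8,36.8,26,G,(0,0,255))
    cv2.imwrite(f'pics/{out}.png',im)
E
python3 -c "
from h import *
overlay('w4','o4',215,435,130,280,3.6); print(read_state()['wrist_torque'])"
```

```text
[-0.09979539 -0.05767685  0.01788785]
```

View pics/o4.png

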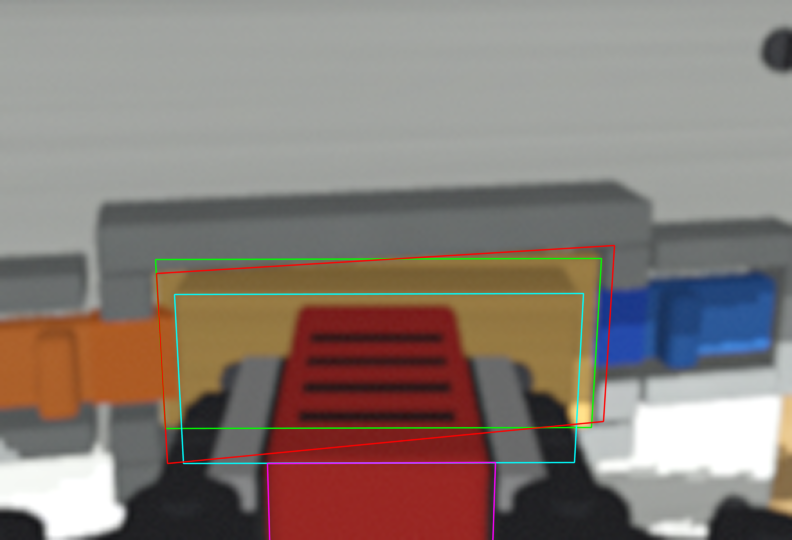

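The overlay matches. The green flange outline covers the blue nose at right (600,330), so that edge is up past the catch, while the orange end is still down. Now I rock it back.

```bash
python3 -c "
from h import *
togo(0,24.9,-.09,v=.02,w=.05)"
```

```text
[0.0018, -0.001, 0.0001, -0.0001, 0.0003, 0.0484]
[0.0017, -0.0011, 0.0001, -0.0001, 0.0003, 0.0484]
[0.0017, -0.0012, 0.0001, -0.0001, 0.0003, 0.0484]
[0.0016, -0.0013, 0.0001, -0.0001, 0.0003, 0.0484]
[0.0015, -0.0013, 0.0001, -0.0001, 0.0003, 0.0484]
[0.0015, -0.0014, 0.0001, -0.0001, 0.0003, 0.0484]
```

Request:
{"method": "play_rows", "body": {"series": [[0.0018,-0.001,0,0,0,0.048,0.0],[0.0017,-0.0011,0,0,0,0.048,0.0],[0.0017,-0.0012,0,0,0,0.048,0.0]]}}

```text
clock: 7.6
position: [547.2, 73.8, 48.0]
ee_rot: [-0.492, -0.509, 0.482, 0.517]
contact_force: [-2.0, -1.8, 10.4]
gripper_width: 23.3
```

```bash
python3 -c "
from h import *
st(); est(); print(read_state()['wrist_torque']); togo(0,24.9,-.09,v=.02,w=.05)"
```

```text
7.6 [547.2  73.8  48. ] [[0.018, 0.002, -1.0], [0.998, 0.052, 0.018], [0.052, -0.999, -0.001]] [-2.  -1.8 10.4] 23.3 [ 0.4   0.46 -0.37 -0.07 -0.71 -1.94]
org [0.2, 0.3, 19.3] blue [0.2, 36.3, 21.1] orange [0.2, -35.6, 17.5] tab [0.2, -3.1, 87.2] rv [ 0.05   0.001 -0.   ]
[-0.16738769  0.88824279  0.00214353]
[0.0013, -0.0018, 0.0001, -0.0003, -0.0001, 0.0468]
[0.0012, -0.0018, 0.0001, -0.0003, -0.0001, 0.0468]
[0.0012, -0.0019, 0.0001, -0.0003, -0.0001, 0.0468]
```

Request:
{"method": "play_rows", "body": {"series": [[0.0013,-0.0018,0,0,0,0.047,0.0],[0.0012,-0.0018,0,0,0,0.047,0.0],[0.0012,-0.0019,0,0,0,0.047,0.0]]}}

```text
clock: 7.9
position: [547.1, 78.0, 53.8]
ee_rot: [0.528, 0.471, -0.521, -0.477]
contact_force: [1.5, -2.4, -3.0]
gripper_width: 23.1
```

```bash
python3 -c "
from h import *
st(); est(); print(read_state()['wrist_torque']); togo(0,24.9,-.09,v=.02,w=.05)"
```

```text
7.9 [547.1  78.   53.8] [[0.013, 0.001, -1.0], [0.995, -0.101, 0.012], [-0.101, -0.995, -0.002]] [ 1.5 -2.4 -3. ] 23.1 [ 0.48  0.47 -0.43  0.14 -0.73 -2.17]
org [0.1, 0.1, 25.1] blue [-0.1, 35.9, 21.4] orange [0.3, -35.7, 28.8] tab [0.0, 7.1, 92.8] rv [-0.103 -0.001  0.005]
[-0.5727729  -0.51799699 -0.02452822]
[-0.0005, 0.0002, 0.0001, 0.0009, 0.0055, -0.0129]
```

Request:
{"method": "play_rows", "body": {"series": [[0,0,0,0,0,0,0.0],[0,0,0,0,0,0,0.0]]}}

```text
clock: 8.1
position: [547.3, 78.3, 53.8]
ee_rot: [0.528, 0.472, -0.524, -0.474]
contact_force: [1.7, -4.0, -0.6]
gripper_width: 23.3
```

```bash
python3 -c "
from h import *
st(); est(); print(read_state()['wrist_torque']); snap('wrist','w5'); overlay('w5','o5',215,435,130,280,3.6); togo(0,25.5,0,v=.02,w=.05)"
```

```text
8.1 [547.3  78.3  53.8] [[0.006, 0.002, -1.0], [0.994, -0.107, 0.006], [-0.107, -0.994, -0.003]] [ 1.7 -4.  -0.6] 23.3 [ 0.49  0.47 -0.43  0.14 -0.73 -2.17]
org [0.2, 0.2, 25.2] blue [-0.2, 36.0, 21.3] orange [0.7, -35.6, 29.1] tab [0.1, 7.6, 92.8] rv [-0.108 -0.001  0.012]
[-1.0036362  -0.62530163 -0.09112683]
[-0.0011, -0.0, 0.0001, 0.0004, 0.0039, -0.036]
[-0.0011, -0.0001, 0.0001, 0.0004, 0.0039, -0.036]
[-0.0011, -0.0001, 0.0001, 0.0004, 0.0039, -0.036]
```

View pics/o5.png

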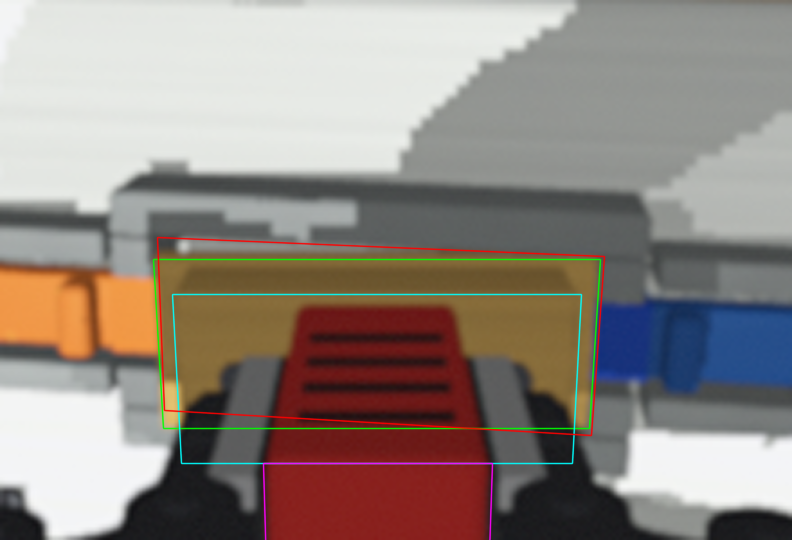

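Both flange ends now cover their noses, the orange one at (155,330) and the blue at (600,340), and the orange side is higher. Next I straighten up and lift.

Request:
{"method": "play_rows", "body": {"series": [[-0.0011,-0.001,0,0,0.004,-0.036,0.0],[-0.0011,-0.001,0,0,0.004,-0.036,0.0],[-0.0011,-0.001,0,0,0.004,-0.036,0.0],[0,-0.005,0,0,0,0,0.0]]}}

```text
clock: 8.55
position: [546.4, 74.8, 59.9]
ee_rot: [-0.503, -0.497, 0.495, 0.505]
contact_force: [-0.1, 1.4, -1.9]
gripper_width: 23.5
```

```bash
python3 -c "
from h import *
st(); est(); print(read_state()['wrist_torque']); togo(0,49,0,v=.01,w=.05)"
```

```text
8.55 [546.4  74.8  59.9] [[0.016, 0.001, -1.0], [1.0, 0.004, 0.016], [0.004, -1.0, -0.001]] [-0.1  1.4 -1.9] 23.5 [ 0.43  0.45 -0.39 -0.   -0.74 -2.01]
org [-0.7, -0.1, 31.2] blue [-0.7, 35.9, 31.2] orange [-0.6, -36.1, 31.1] tab [-0.6, -0.2, 99.2] rv [0.002 0.001 0.002]
[ 0.0121549  -0.00814415 -0.02862701]
[0.0001, -0.0089, -0.0003, -0.0003, 0.0009, 0.0012]
[0.0001, -0.0089, -0.0003, -0.0003, 0.0009, 0.0012]
```

Request:
{"method": "play_rows", "body": {"series": [[0,-0.009,0,0,0,0.001,0.0],[0,-0.008,0,0,0,0.001,0.0],[0,0,0,0,0,0,0.0],[0,0,0,0,0,0,0.0],[0,0,0,0,0,0,0.0]]}}

```text
clock: 9.05
position: [546.6, 76.3, 79.7]
ee_rot: [0.504, 0.498, -0.495, -0.503]
contact_force: [1.0, 0.9, -2.5]
gripper_width: 23.1
```

```bash
python3 -c "
from h import *
st(); est(); print(read_state()['joint_vel'].round(3)); snap('wrist','w6'); overlay('w6','o6',215,435,130,280,1.8); snap('side','s6')
a=cv2.imread('pics/s6.png')[150:240,260:360]; o=cv2.imread('pics/o6.png'); a=cv2.resize(a,(400,360),interpolation=cv2.INTER_CUBIC)
o=cv2.copyMakeBorder(o,0,360-o.shape[0],0,0,0); cv2.imwrite('pics/c6.png',np.hstack([a,o]))"
```

```text
9.05 [546.6  76.3  79.7] [[0.013, 0.004, -1.0], [1.0, 0.001, 0.013], [0.001, -1.0, -0.004]] [ 1.   0.9 -2.5] 23.1 [ 0.43  0.42 -0.37  0.   -0.78 -2.02]
org [-0.4, 1.3, 50.9] blue [-0.6, 37.3, 50.9] orange [-0.2, -34.7, 50.9] tab [-0.5, 1.3, 118.9] rv [-0.001 -0.002  0.005]
[ 0.007 -0.001 -0.004 -0.001 -0.003 -0.003]
```

View pics/c6.png

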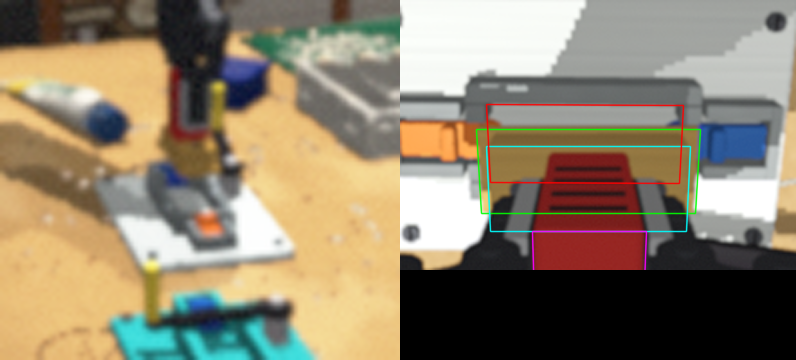

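The block hangs upright and clear above the pocket at left (195,150). The keeper pin is well aside at (218,105), and the bystanders were not touched. I'll hand it in.

```bash
python3 -c "
from bench import job_done
print(job_done())"
```

```text
the job is handed in; nothing more can be done
None
```

The block is out of the jig and still held upright in the fingers above its pocket. I handed the job in at about 9 s of the 48 s. `job_done` gives no verdict, so success is judged from my own checks.

**Sequence:**
- **Keeper:** I gripped the pin and swung it along its arc to about 1.65 rad.
- **First rock:** I gripped the tab along y and rocked the block +0.20 rad. The blue edge came up to about 14.7 mm above the pocket floor and the orange edge stayed at about 0.2 mm.
- **Rock back:** I rocked it to −0.11 rad. The orange edge stood at about 19 mm, the blue edge at about 11 mm, and the tab top leaned about 7.6 mm to the blue side.
- **Lift:** I straightened it and lifted it straight up.

**Last checks:**
- **Block:** its underside is about 51 mm above the table, about 24 mm above the jig's highest parts. It is tilted less than 0.01 rad and sits about 1.4 mm off the pocket centre.
- **Grip:** the finger opening reads 23 mm on the 24 mm tab, with only about 2.5 N on the tool.
- **Pictures:** block outlines drawn from the arm's pose matched the wrist images at both rocks and at the end. In the last picture the keeper was still aside.

**Discrepancies:**
- Some moves ended a few mm off what was asked. I corrected those before gripping the tab.
- The wrist moment was about 1.2 N m while I held the block rocked back, probably from touching the catch or a pocket wall. It was gone after straightening.
- I didn't measure the bystanders again at the end. The arm never worked near them.

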